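# Clear the mud from the dust-extraction table

## Task

The loupe has been swept into the waste chute of the cleaning table and blocks it: lift it out and stand it upright, gently, wholly on the wad of prints at the other end of the table, so that the mud behind it can slide down. Sweep the clods that still lie on the table top into the chute too, until all five are in the white tray below; push them, do not pick them up, for they crumble. Leave the prints, the brush and the two jars where they are.

Things in the scene. Friction and masses are not known exactly. Their poses are not given: they have to be found in the camera images.
- cleaning_table: White bench-top dust-extraction table, fixed, 220 x 360 mm (its x, y), top 150 mm above the bench. Origin under its centre on the bench; at yaw 0 its +x points away from the robot and +y to the left, where a steel waste chute leaves the top and falls to a white tray
- table_top (a point): Centre of the flat perforated aluminium top (z = 150 mm); axes as the cleaning table's. A rim 14 mm high stands along its front, back and right edges (inner faces at x = -101, x = +101, y = -171 mm); the +y end is open to the chute
- chute_mouth (a point): Middle of the edge where the top ends and the chute begins, 180 mm in +y from table_top, at the same height; axes as the cleaning table's. Two thin steel guides, 14 mm high, lead to it over the top: from 82 mm before the edge, 104 mm either side of the centre line, to 33 mm either side at the edge
- chute_jam (a point): Point on the chute's floor, 114 mm down the slope, on its centre line, where the loupe's foot is centred within 8 mm; axes as the cleaning table's (not tilted). The chute is slippery polished steel, 62 mm wide inside, and falls towards +y at 30 degrees for 180 mm of slope; its side walls are 16 mm high and 3 mm thick, with free space outside them
- chute_hood (a point): Lower edge, middle, of the steel hood that covers the last 45 mm of the chute, 33 mm above the chute's floor: clods slide through below it, the loupe does not. Hood and cheeks stand 39 mm above the chute's floor at most and are 68 mm wide. Axes as the cleaning table's
- catch_tray: White moulded tray with mud in it, fixed, 240 x 300 x 50 mm (its x, y, z), under the end of the chute. Origin: centre of its underside; floor inside 6 mm up, inner floor 178 x 238 mm; its y axis is the cleaning table's y
- loupe: Black stand loupe, a stepped cylinder 43 mm across and 38 mm high, about 0.12 kg. Origin: centre of its foot; z is its own axis, up through the eyepiece. It stands on the chute's floor against the hood, leaning with the slope (30 degrees towards the cleaning table's +y)
- prints: Wad of stuck photo prints lying flat on the right (-y) end of the table top, 103 x 135 x 29 mm (its x, y, z) with curled edges, loose, 0.21 kg. Origin: centre of its underside; z up. Its flat upper face is at z = 22 mm and spans x = -45 to +43, y = -64 to +63 mm in its frame
- brush: Flat brush with orange handle, 199 x 32 x 12 mm, lying on the bench at the right (-y) of the cleaning table, its length along its own x. Origin: centre of its underside. To be left alone
- jar_red: Small white screw jar with a red cap, 55 mm across, 80 mm high, standing on the bench behind the cleaning table. Origin: centre of its foot. To be left alone
- jar_black: Small white screw jar with a black cap, 49 mm across, 60 mm high, standing on the bench behind the cleaning table. Origin: centre of its foot. To be left alone
- clod_0: Lump of dried mud, brown, irregular and rounded, about 28 x 26 x 22 mm, about 16 g, crumbly. Origin near its middle; its axes mean nothing. Starts on the table top
- clod_1: Lump of dried mud, brown, irregular and rounded, about 28 x 26 x 22 mm, about 16 g, crumbly. Origin near its middle; its axes mean nothing. Starts on the table top
- clod_2: Lump of dried mud, brown, irregular and rounded, about 28 x 26 x 22 mm, about 16 g, crumbly. Origin near its middle; its axes mean nothing. Starts on the table top
- clod_3: Lump of dried mud, brown, irregular and rounded, about 28 x 26 x 22 mm, about 16 g, crumbly. Origin near its middle; its axes mean nothing. Starts in the chute, held back by the loupe
- clod_4: Lump of dried mud, brown, irregular and rounded, about 28 x 26 x 22 mm, about 16 g, crumbly. Origin near its middle; its axes mean nothing. Starts in the chute, held back by the loupe

How it is judged:
At the end, for the whole second after the job is handed in: All five clods lie in the white tray (within its walls, below its rim), and the loupe stands at rest and upright (within 7 degrees) on the wad of prints with its foot wholly on it (up to 4 mm overhang is tolerated) (x of clod_0 in the frame of catch_tray between -0.105 and 0.105 m and y of clod_0 in the frame of catch_tray between -0.135 and 0.135 m and z of each of clod_0, clod_1, clod_2, clod_3, clod_4 in the frame of catch_tray below 0.05 m and x of clod_1 in the frame of catch_tray between -0.105 and 0.105 m and y of clod_1 in the frame of catch_tray between -0.135 and 0.135 m and x of clod_2 in the frame of catch_tray between -0.105 and 0.105 m and y of clod_2 in the frame of catch_tray between -0.135 and 0.135 m and x of clod_3 in the frame of catch_tray between -0.105 and 0.105 m and y of clod_3 in the frame of catch_tray between -0.135 and 0.135 m and x of clod_4 in the frame of catch_tray between -0.105 and 0.105 m and y of clod_4 in the frame of catch_tray between -0.135 and 0.135 m and x of loupe in the frame of prints between -0.028 and 0.026 m and y of loupe in the frame of prints between -0.047 and 0.046 m and z of loupe in the frame of prints between 0.016 and 0.028 m and angle between loupe's own z axis and vertical below 0.12 rad and linear speed of loupe below 0.03 m/s); the robot touches nothing.
It fails at once if a clod is picked up (its middle more than 55 mm above the table top) (z of any of clod_0, clod_1, clod_2, clod_3, clod_4 in the frame of cleaning_table above 0.205 m).
It fails at once if the loupe is dropped (it moves faster than 0.5 m/s with no finger on it) (linear speed of loupe above 0.5 m/s and contact force between the fingers and loupe below 0.05 N).
It fails at once if the prints, the brush or a jar are disturbed (moved more than 25 mm) (distance of any of prints, brush, jar_red, jar_black from where it was at the start of the episode above 0.025 m).
It also fails if it takes over 61 s, if anything falls off the work surface, if the arm or the gripper's body presses on something with over 40 N, if the wrist force passes 120 N, or if a joint passes its speed limit or range.

## Robot

A 6-joint arm with a two-finger parallel gripper is mounted at the origin on the work surface; the furniture and walls round the work are solid. World frame = base frame: x ahead of the robot, y to its left, z up, the work surface at z = 0. Lengths are in m, angles in rad, forces in N, time in s.
With the tool pointing down it reaches from about 0.375 to 0.975 m from the base axis. Payload 3.8 kg.
Tool frame: the origin (TCP) lies midway between the tips of the shut fingers; the grasp point (between the pads) lies 19 mm behind it; z points along the fingers, y is the line along which they close (so a half turn about z gives the same grasp; the last joint's range is limited). The gripper opens to 88 mm and grips with 3 to 60 N. Pads are 18 mm wide; open, the fingers measure 123 mm over their backs; the gripper's body (75 mm by 187 mm) begins 45 mm behind the grasp point.
Start: joints at [-1.184, 0.264, 1.604, -0, 1.274, -0.037], TCP at [0.278, -0.615, 0.239] pointing down, gripper open.
Joint ranges: [-2.63, 2.63], [-0.94, 2.18], [0.31, 2.57], [-1.31, 4.45], [0, 2.66], [-2.55, 2.55]. Speed limits (rad/s): [2.57, 2.57, 3.14, 3.14, 3.14, 3.14].

## Interface

Orientations are given as a rotation vector (axis times angle).
In Python, from cell import manip, inverse_kinematics, cams, order gives the robot as it stands. Calls block until the motion is done:
- manip.move_pose(position, orientation): joint-space move of the TCP to a pose.
- manip.move_linear(position, rate=0.15, rot=None): straight line of the TCP; rot=None keeps the orientation; rate is the mean speed in m/s.
- manip.set_joints(angles): joint-space move.
- manip.set_gripper(opening, force=None): finger opening in m; force is the grip in N (None keeps the last); returns when the fingers have stopped.
- manip.dwell(seconds).
- inverse_kinematics(position, orientation): joint angles nearest the present ones, or None.
- manip.state(): the state.
- cams.capture(name): name is "scene" or "top"; returns a dict with "image" (480x640x3 uint8, blue, green, red), "z_map" (480x640 float32, m along the optical axis (not along the pixel's ray), 0 where there is no reading), "intrinsics" (3x3 intrinsics, pixels), "position" and "orientation" of the camera in the world. Camera axes: x right, y down, z forward; pixel columns grow to the right and rows downward; lengths in m; the calibration is good to about 2 mm. A picture is of the moment at which its call begins.
A pose or a line that the arm cannot do raises manip.IKError and nothing moves.
- order.close_job(): hands the job in; it is judged then, once.
The state is a dict: "clock": time; "joint_pos": joint angles; "joint_velocities": joint speeds; "tau": joint torques, N m; "tool_pos": TCP position; "tcp_rot": TCP orientation; "contact_force": force on the tool from outside, world axes, zero at the start; "moment": the same for the moment, N m; "gripper_width": finger opening in m; "grasp_force": force on a finger pad.
Only numpy, scipy, OpenCV 4.12 (cv2) and the standard library are available. Lean on these libraries where they do the work, as an engineer would, in place of code of your own. Each camera call takes 0.05 s, during which the arm holds its last target. There are 200 camera calls.

## Working session

There is one attempt and no reset: what is moved stays moved. The work goes in short steps, each a Python script; the robot and the scene stay as the last script left them, time stands still between calls to the robot, and variables do not carry over. Pictures are saved under pics/ and viewed, at most 10 in all, crops included, and the job is handed in when it is done.

```bash
ls; mkdir -p pics; cat > h.py <<'E'
import numpy as np, cv2
from cell import manip, inverse_kinematics, cams, order
from scipy.spatial.transform import Rotation as R
def cap(n):
    c=cams.capture(n); o=np.asarray(c["orientation"],float)
    c["R"]=o if o.shape==(3,3) else (R.from_rotvec(o).as_matrix() if o.size==3 else R.from_quat(o).as_matrix())
    c["p"]=np.asarray(c["position"],float); c["K"]=np.asarray(c["intrinsics"]); return c
def ray(c,u,v): return c["R"]@np.linalg.solve(c["K"],[u,v,1.])
def onplane(c,u,v,z):
    d=ray(c,u,v); return c["p"]+d*(z-c["p"][2])/d[2]
def cloud(c):
    v,u=np.mgrid[:480,:640]; d=np.linalg.solve(c["K"],np.stack([u.ravel(),v.ravel(),np.ones(u.size)]))
    P=(c["R"]@(d*c["z_map"].ravel())).T+c["p"]; P[c["z_map"].ravel()==0]=np.nan
    return P.reshape(480,640,3)
E
python3 - <<'E'
from h import *
for n in("scene","top"):
    c=cap(n); cv2.imwrite(f"pics/{n}0.png",c["image"]); print(n,c["orientation"],c["p"],c["K"].tolist())
    np.save(f"pics/{n}0.npy",cloud(c))
print(manip.state())
E
```

```text
pics
scene [-2.23665158 -0.19597409  0.11860758] [ 0.80580085 -1.12618976  1.02832171] [[611.0805048539714, 0.0, 321.9775349551851], [0.0, 611.0805048539714, 239.83189081112354], [0.0, 0.0, 1.0]]
top [-2.14471502  2.13897901 -0.20092785] [ 0.44164501 -0.02987961  1.02414671] [[502.9576782329111, 0.0, 310.2031341750932], [0.0, 502.9576782329111, 243.82861078407382], [0.0, 0.0, 1.0]]
{'clock': 0.1, 'joint_pos': array([-1.18392496e+00,  2.64672489e-01,  1.60521076e+00,  1.95401683e-06,
        1.27373523e+00, -3.69019442e-02]), 'joint_velocities': array([ 0.00099061, -0.00105795, -0.00279872, -0.00013748,  0.00050089,
       -0.00036421]), 'tau': array([ 5.32302529e-04, -5.03618503e+01, -3.58071792e+01,  7.30673759e-02,
        2.33235781e-02, -5.06300375e-05]), 'tool_pos': array([ 0.27731721, -0.614698  ,  0.23753052]), 'tcp_rot': array([-3.06938325e+00, -6.60271316e-01,  5.50753895e-04]), 'contact_force': array([-0.16899678,  0.94421214,  1.76636758]), 'moment': array([-0.03332096,  0.00239205, -0.01559417]), 'grasp_force': 0.0, 'gripper_width': 0.08823428632598315}
```

View pics/scene0.png

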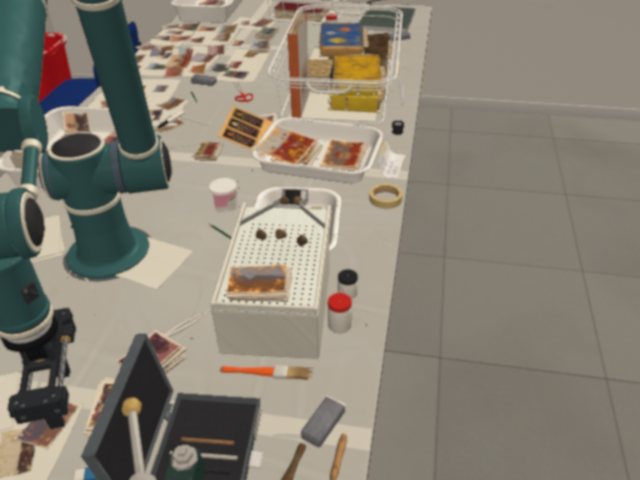

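View pics/top0.png

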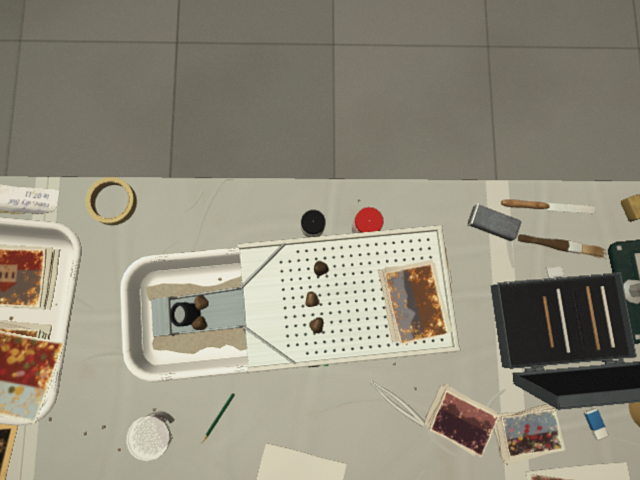

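Top view (+x up, +y left): the table spans (240,244)–(458,349). The loupe is at (184,315) with clods at (201,302) and (199,323) behind it, clods lie on the top at (321,268), (312,299) and (317,326), and the prints are at (414,303).

```bash
python3 - <<'E'
from h import *
im=cv2.imread("pics/top0.png"); P=np.load("pics/top0.npy"); Z=P[...,2]
m=((Z>.142)&(Z<.2)).astype(np.uint8); m[:,:225]=0; m[:,475:]=0
m=cv2.morphologyEx(m,cv2.MORPH_OPEN,np.ones((3,3)))
n,l,s,_=cv2.connectedComponentsWithStats(m); k=1+np.argmax(s[1:,4]); m=(l==k)
q=P[m][:,:2].astype(np.float32); r=cv2.minAreaRect(q*1000); print("rect",r, cv2.boxPoints(r).round(1).tolist(), "medz",np.median(P[m][:,2]))
print("rim z",[np.percentile(Z[m],p).round(4) for p in(1,50,95,99)])
hsv=cv2.cvtColor(im,cv2.COLOR_BGR2HSV)
# prints: colour/dark on table
d=((hsv[...,1]>60)|(hsv[...,2]<130))&(Z>.14)&(Z<.22)
d=cv2.morphologyEx(d.astype(np.uint8),cv2.MORPH_OPEN,np.ones((3,3)))
n,l,s,ce=cv2.connectedComponentsWithStats(d)
for i in range(1,n):
    if s[i,4]>25 and 230<ce[i][0]<470:
        Q=P[l==i]; print("obj",ce[i].round(1),s[i,4],np.nanmean(Q,0).round(4),np.nanmin(Q,0).round(4),np.nanmax(Q,0).round(4))
# prints by height
pm=((Z>.166)&(Z<.2)); pm[:,:370]=0; pm[:,450:]=0; pm[:250]=0;
pm=cv2.morphologyEx(pm.astype(np.uint8),cv2.MORPH_OPEN,np.ones((5,5))).astype(bool)
print("prints",pm.sum(),cv2.minAreaRect(P[pm][:,:2].astype(np.float32)*1000),np.percentile(Z[pm],[5,50,95]))
# loupe & chute clods
b=(hsv[...,2]<60); b[:,:160]=0;b[:,225:]=0;b[:280]=0;b[345:]=0
n,l,s,ce=cv2.connectedComponentsWithStats(b.astype(np.uint8))
for i in range(1,n):
    if s[i,4]>25: Q=P[l==i]; print("dark",ce[i].round(1),s[i].tolist(),np.nanmedian(Q,0).round(4),np.nanmax(Q,0).round(4))
for v in range(290,345,5): print(v,(Z[v,150:245:6]*1000).round().tolist())
cv2.imwrite("pics/crop.png",cv2.resize(im[270:360,110:270],None,fx=5,fy=5,interpolation=cv2.INTER_CUBIC))
E
```

```text
rect ((497.6298522949219, -103.97795104980469), (218.90805053710938, 371.39410400390625), 5.6736159324646) [[370.3999938964844, 70.0], [407.1000061035156, -299.6000061035156], [624.9000244140625, -277.8999938964844], [588.2000122070312, 91.5999984741211]] medz 0.14956979996218456
rim z [np.float64(0.145), np.float64(0.1496), np.float64(0.174), np.float64(0.1762)]
obj [320.2 268.3] 167 [ 0.5451 -0.0631  0.1658] [ 0.5333 -0.0768  0.1472] [ 0.5586 -0.0524  0.1726]
obj [417.2 301.2] 2956 [ 0.489  -0.2267  0.1732] [ 0.4244 -0.2731  0.1636] [ 0.5523 -0.1723  0.1799]
obj [311.5 299.3] 161 [ 0.492  -0.0482  0.1666] [ 0.4808 -0.0594  0.1471] [ 0.5048 -0.0388  0.1749]
obj [316.7 325.2] 167 [ 0.4486 -0.0569  0.1666] [ 0.4356 -0.0665  0.1455] [ 0.4607 -0.0457  0.1745]
obj [404.4 340.3] 29 [ 0.4239 -0.2026  0.1754] [ 0.4212 -0.2072  0.1725] [ 0.4278 -0.1965  0.1777]
prints 3998 ((489.7879638671875, -225.91014099121094), (131.18370056152344, 94.698974609375), 10.340446472167969) [0.16968094 0.17315843 0.17658598]
dark [186.1 313.3] [170, 302, 38, 24, 428] [0.4701 0.1692 0.1222] [0.4895 0.2046 0.13
[... 566 characters left out ...]
21.0, 137.0, 124.0, 108.0, 104.0, 111.0, 118.0, 124.0, 132.0, 137.0, 147.0]
315 [3.0, 95.0, 106.0, 114.0, 113.0, 115.0, 133.0, 125.0, 108.0, 105.0, 110.0, 120.0, 123.0, 132.0, 137.0, 146.0]
320 [3.0, 93.0, 103.0, 112.0, 119.0, 121.0, 133.0, 118.0, 120.0, 116.0, 112.0, 118.0, 127.0, 129.0, 139.0, 146.0]
325 [4.0, 95.0, 102.0, 115.0, 68.0, 125.0, 114.0, 116.0, 121.0, 119.0, 112.0, 117.0, 125.0, 128.0, 136.0, 144.0]
330 [4.0, 94.0, 102.0, 113.0, 66.0, 76.0, 82.0, 87.0, 116.0, 121.0, 131.0, 13.0, 8.0, 12.0, 8.0, 8.0]
335 [4.0, 97.0, 99.0, 9.0, 78.0, 8.0, 12.0, 10.0, 11.0, 8.0, 10.0, 10.0, 8.0, 9.0, 8.0, 8.0]
340 [5.0, 8.0, 9.0, 8.0, 5.0, 12.0, 7.0, 8.0, 10.0, 12.0, 7.0, 9.0, 5.0, 9.0, 13.0, 8.0]
```

View pics/crop.png

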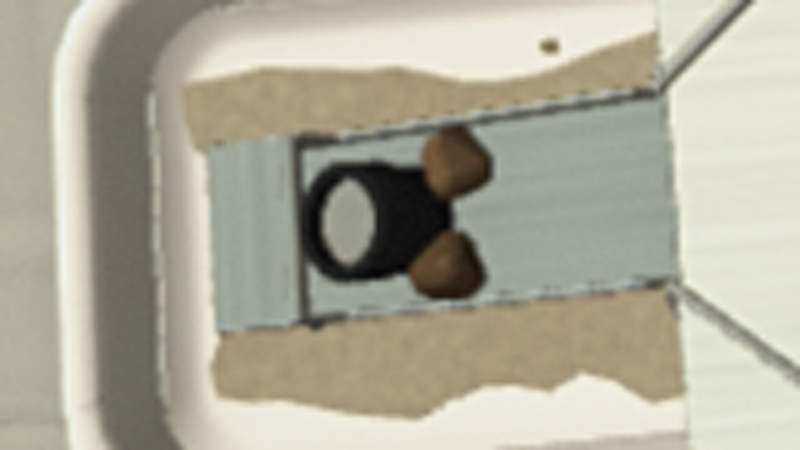

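```bash
cat >> h.py <<'E'
A=np.deg2rad(5.67); RT=R.from_euler('z',A); T0=np.array([.4982,-.1096,0])
def W(p): return T0+RT.apply(p)      # table -> world
def Tb(p): return RT.inv().apply(np.asarray(p)-T0)
def down(yaw=0,tilt=0,flip=1):
    """tool z = down, y along table x turned by yaw; tilt leans the tool's back end to table +y"""
    z=np.array([0,-np.sin(tilt),-np.cos(tilt)]); y=np.array([flip,0,0.]); x=np.cross(y,z)
    return (RT*R.from_euler('z',yaw)*R.from_matrix(np.c_[x,y,z])).as_rotvec()
E
python3 - <<'E'
from h import *
c=cap("top")
f=lambda u,v,z:(Tb(onplane(c,u,v,z))*1000).round(1)
print("mouth",f(243,290,.15),f(246.4,328.5,.15),"want y180,x+-33")
print("hood edge",f(170.2,299,.111),f(171.8,333.5,.111),"want y313 x+-31")
print("eyepiece",f(180,314.4,.126),"want 0,298")
print("chute clods",f(201.5,302,.12),f(199.5,323,.12))
for u,v in((320.2,268.3),(311.5,299.3),(316.7,325.2)): print("clod",f(u,v,.163))
print("prints",Tb([.4898,-.2259,.15])*1000, "table right end", f(442,227,.164),f(459,349,.164))
# scene camera cross-check: by red cap and clod
s=cap("scene"); hs=cv2.cvtColor(s["image"],cv2.COLOR_BGR2HSV)
b=(hs[...,2]<90); b[:225]=0; b[248:]=0; b[:,:250]=0; b[:,320:]=0
n,l,st,ce=cv2.connectedComponentsWithStats(b.astype(np.uint8))
for i in range(1,n):
    if st[i,4]>20: print("scene clod",ce[i],(Tb(onplane(s,*ce[i],.160))*1000).round(1))
q0=manip.state()["joint_pos"]
for fl in(1,-1):
    for p,o in((W([0,.285,.16]),down(0,np.pi/6,fl)),(W([0,.275,.11]),down(0,np.pi/6,fl)),(np.array([.49,-.226,.2]),down(0,0,fl)),(W([0,.172,.16]),down(.3,0,fl))):
        r=inverse_kinematics(p,o); print(fl,None if r is None else np.round(r,2))
E
```

```text
mouth [ 28.3 177.9 150. ] [-37.8 177.  150. ] want y180,x+-33
hood edge [ 28.2 313.3 111. ] [-33.2 313.6 111. ] want y313 x+-31
eyepiece [ -1.7 293.8 126. ] want 0,298
chute clods [ 16.8 256.1 120. ] [-19.8 261.9 120. ]
clod [ 51.6  41.5 163. ]
clod [  0.2  61.7 163. ]
clod [-44.1  57.2 163. ]
prints [ -19.84919434 -114.90108565  150.        ] table right end [ 103.6 -178.5  164. ] [-106.9 -177.5  164. ]
scene clod [260.34090909 234.90909091] [-45.2  54.2 160. ]
scene clod [301.12765957 240.63829787] [ 51.4  38.9 160. ]
1 [ 0.6   0.17  1.96 -0.47  1.31  0.7 ]
1 [ 0.59  0.23  2.   -0.49  1.22  0.73]
1 [-0.48  0.04  1.94 -0.    1.17 -0.58]
1 [ 0.08 -0.03  2.08  0.    1.09 -0.32]
-1 [ 0.6   0.17  1.96 -0.47  1.31 -2.44]
-1 [ 0.59  0.23  2.   -0.49  1.22 -2.41]
-1 None
-1 None
```

```bash
sed -i 's/T0=np.array(.*)/T0=np.array([.4957,-.1104,0])/' h.py; python3 - <<'E'
from h import *
ax=np.array([0,.5,3**.5/2]); foot=np.array([.0005,.277,.0935]); o=down(0,np.pi/6)
g=foot+.0205*ax+np.array([0,.001,-.0006])
manip.set_gripper(.064)
manip.move_pose(W(g+.07*ax),o)
print(manip.state()["clock"],manip.state()["contact_force"])
manip.move_linear(W(g),rate=.08)
s=manip.state(); print(s["clock"],s["contact_force"],Tb(s["tool_pos"]),g)
manip.set_gripper(.03,force=15)
s=manip.state(); print(s["clock"],s["gripper_width"],s["grasp_force"],s["contact_force"])
manip.move_linear(W(g+.012*ax),rate=.05)
s=manip.state(); print(s["clock"],s["gripper_width"],s["grasp_force"],s["contact_force"])
c=cap("top"); s2=cap("scene")
cv2.imwrite("pics/grip.png",np.hstack([cv2.resize(c["image"][250:370,110:270],(640,480))[:, :400],cv2.resize(s2["image"][150:270,230:350],(400,400))[:, :].copy() if 0 else cv2.resize(s2["image"][150:270,230:330],(400,480))]))
E
```

```text
3.75 [-0.93361206  0.24906492 -0.2698446 ]
4.775 [ 0.87919819 -0.1818166   0.07007305] [0.00097354 0.28858949 0.11109628] [0.0005     0.28825    0.11065352]
5.2333 0.042016120475407696 15.007349738589255 [-0.01434841  1.58452184  1.32792385]
5.625 0.041716314736636624 14.99782530561788 [ 0.39746822  1.91641758 -0.373939  ]
```

View pics/grip.png

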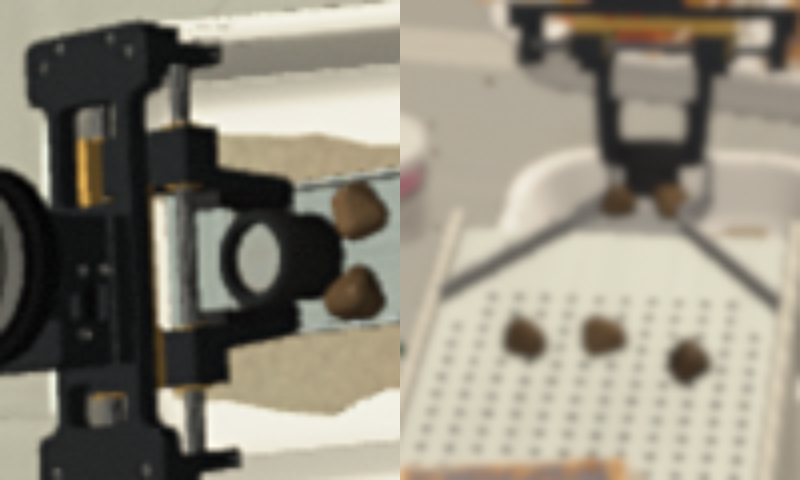

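The loupe is gripped between the fingers, at left (260,255), and is off the floor. The two chute clods are still behind it at (358,208) and (355,292). I'll carry it to the prints.

```bash
python3 - <<'E'
from h import *
ax=np.array([0,.5,3**.5/2]); st=Tb(manip.state()["tool_pos"])
manip.move_linear(W(st+.075*ax),rate=.12)
p=np.array([.4898,-.2259,.26]); o=down(0,0)
manip.move_pose(p,o)
s=manip.state(); print(s["clock"],s["gripper_width"],s["contact_force"]); f0=s["contact_force"][2]
c=cap("top"); cv2.imwrite("pics/carry.png",np.hstack([cv2.resize(c["image"][250:370,110:230],(400,400)),cv2.resize(cap("scene")["image"][230:330,190:290],(400,400))]))
p[2]=.200; manip.move_linear(p,rate=.08)
z=.200
f0=manip.state()["contact_force"][2]
while z>.186:
    z-=.001; p[2]=z; manip.move_linear(p,rate=.03); s=manip.state()
    print(round(z,4),s["contact_force"].round(2),s["tool_pos"][2].round(4))
    if s["contact_force"][2]-f0>1.2: break
print(s["clock"])
E
```

```text
8.1917 0.04149123474673766 [-0.38921282  0.33283353 -2.27847821]
0.199 [ 0.21  0.42 -0.66] 0.1995
0.198 [ 0.15  0.54 -1.19] 0.198
0.197 [-0.48  0.2  -0.78] 0.1968
0.196 [-0.12 -0.61 -1.58] 0.1959
0.195 [ 0.26 -0.15 -1.16] 0.1949
0.194 [-0.63 -0.95 -1.35] 0.1939
0.193 [-0.13  0.52 -1.28] 0.193
0.192 [-2.59  1.16  4.03] 0.1929
11.1917
```

View pics/carry.png

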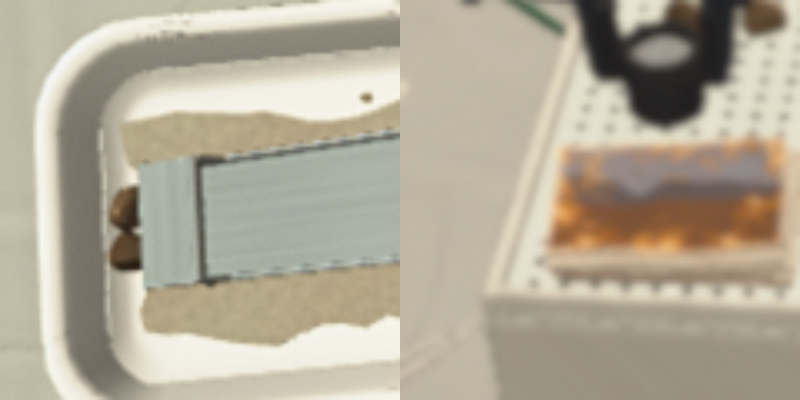

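The two chute clods have slid into the tray, at (125,207) and (125,250). The loupe touched the prints at the expected height, so I'll release it and sweep.

```bash
python3 - <<'E'
from h import *
manip.set_gripper(.062)
p=manip.state()["tool_pos"].copy(); p[2]=.25; manip.move_linear(p,rate=.12)
c=cap("top"); cv2.imwrite("pics/placed.png",np.hstack([cv2.resize(c["image"][220:380,330:490],(400,400)),cv2.resize(cap("scene")["image"][220:320,210:310],(400,400))]))
manip.set_gripper(.014)
def sweep(x,y,last=False):
    c0=np.array([x,y]); t=np.array([0.,.174]); d=t-c0; d/=np.linalg.norm(d); yaw=-np.arctan2(d[0],d[1])
    s=c0-d*.040; o=down(yaw)
    manip.move_pose(W([*s,.215]),o); manip.move_linear(W([*s,.158]),rate=.15)
    manip.move_linear(W([*t,.158]),rate=.09); st=manip.state(); print(st["clock"],st["contact_force"].round(1))
    manip.move_linear(W([*t,.215]),rate=.2)
sweep(.0027,.0625); 
c=cap("top"); cv2.imwrite("pics/sw1.png",c["image"]); print(manip.state()["clock"])
E
```

```text
16.2333 [ 0.  -0.1  0.6]
16.7167
```

View pics/placed.png

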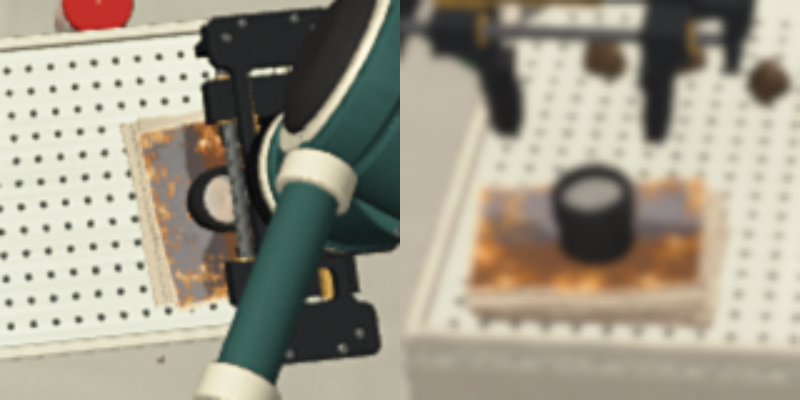

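View pics/sw1.png

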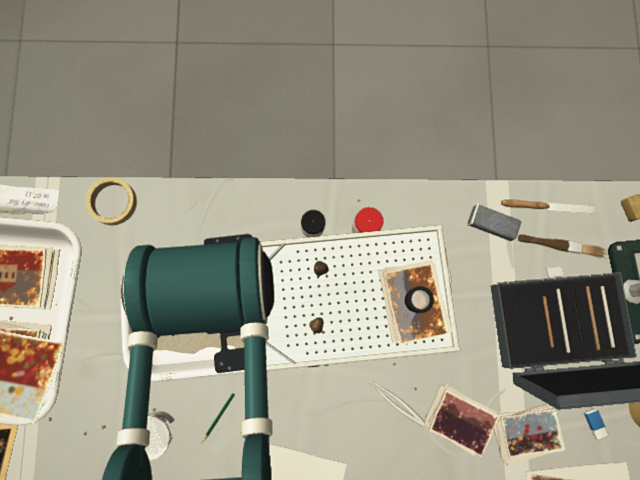

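The loupe stands upright well inside the prints, at (419,300). The middle clod is off the table, and two remain at (321,268) and (317,325).

```bash
python3 - <<'E'
from h import *
def sweep(x,y):
    c0=np.array([x,y]); t=np.array([0.,.174]); d=t-c0; d/=np.linalg.norm(d); yaw=-np.arctan2(d[0],d[1])
    s=c0-d*.040; o=down(yaw)
    manip.move_pose(W([*s,.215]),o); manip.move_linear(W([*s,.158]),rate=.15)
    manip.move_linear(W([*t,.158]),rate=.09); st=manip.state(); print(st["clock"],st["contact_force"].round(1))
    manip.move_linear(W([*t,.215]),rate=.2)
sweep(.054,.0415); sweep(-.0417,.0571)
manip.move_linear(W([0,.05,.27]),rate=.25)
c=cap("top"); s=cap("scene"); cv2.imwrite("pics/end.png",np.hstack([c["image"][180:420,100:500],cv2.resize(s["image"][170:270,210:360],(360,240))])); print(manip.state()["clock"])
E
```

```text
20.1917 [0.7 1.5 0.1]
23.8333 [ 0.2 -0.2 -0.3]
25.0583
```

View pics/end.png

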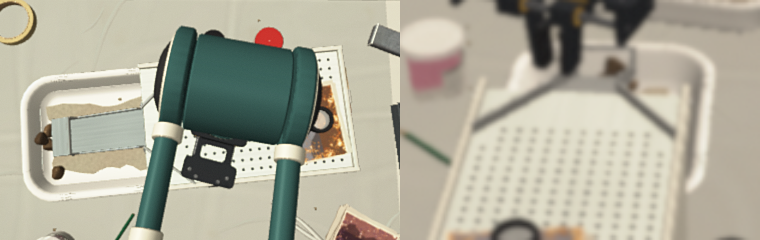

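The table top is clear and the tray shows clods at (40,142), (46,132) and (57,172). A scene clod at (612,67) is uncertain, so I'll move the arm away and look closely.

```bash
python3 - <<'E'
from h import *
manip.set_joints([-1.184,.264,1.604,0,1.274,-.037])
c=cap("top"); s=cap("scene"); cv2.imwrite("pics/end2.png",np.hstack([cv2.resize(c["image"][230:390,110:270],(400,400)),cv2.resize(s["image"][170:270,240:340],(400,400))])); print(manip.state()["clock"])
P=cloud(c); h=cv2.cvtColor(c["image"],cv2.COLOR_BGR2HSV); b=((h[...,2]<125)&(h[...,1]>70)).astype(np.uint8); b[:,:120]=0;b[:,460:]=0;b[:240]=0;b[380:]=0
n,l,st,ce=cv2.connectedComponentsWithStats(b)
for i in range(1,n):
    if st[i,4]>20: print(ce[i].round(),st[i,4],(Tb(np.nanmedian(P[l==i],0))*1000).round())
E
```

```text
27.2917
[424. 303.] 705 [ -37. -125.  173.]
[145. 318.] 273 [  4. 383.  33.]
[158. 352.] 137 [-62. 365.  24.]
```

View pics/end2.png

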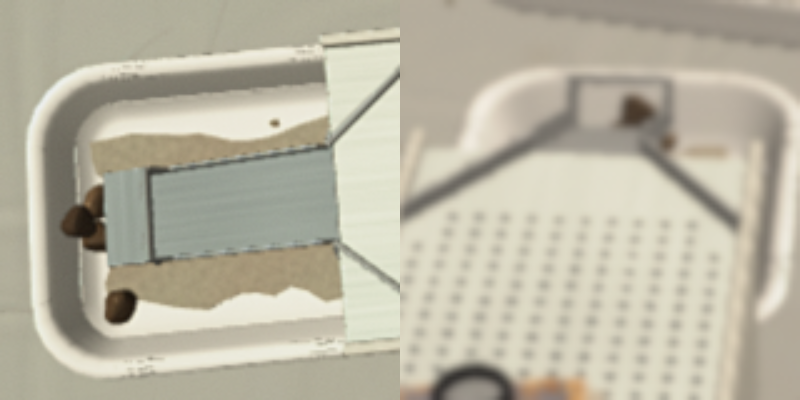

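```bash
python3 - <<'E'
from h import *
c=cap("top"); s=cap("scene"); P=cloud(c); S=cloud(s)
h=cv2.cvtColor(c["image"],cv2.COLOR_BGR2HSV)
for z in(.02,.03,.05,.09): print(z,(Tb(onplane(s,306,205,z))*1000).round())
b=((h[...,2]<125)&(h[...,1]>70)); b[:,:130]=0;b[:,158:]=0;b[:300]=0;b[335:]=0
vs,us=np.nonzero(b)
print("stack",[(u,v,*(Tb(P[v,u])*1000).round().astype(int)) for u,v in zip(us,vs) if u%3==0 and v%4==0 and np.isfinite(P[v,u,0])])
for v in range(193,210,2): print(v,[tuple((Tb(S[v,u])*1000).round().astype(int)) if np.isfinite(S[v,u,0]) else None for u in (296,299,302,305,307,309)])
cv2.imwrite("pics/end3.png",np.hstack([cv2.resize(c["image"][290:350,120:180],(400,400),interpolation=cv2.INTER_CUBIC),cv2.resize(s["image"][180:220,280:320],(400,400),interpolation=cv2.INTER_CUBIC)]))
E
```

```text
0.02 [ 25. 377.  20.]
0.03 [ 27. 363.  30.]
0.05 [ 30. 335.  50.]
0.09 [ 38. 279.  90.]
stack [(np.int64(144), np.int64(308), np.int64(25), np.int64(388), np.int64(23)), (np.int64(147), np.int64(308), np.int64(25), np.int64(381), np.int64(27)), (np.int64(150), np.int64(308), np.int64(24), np.int64(375), np.int64(27)), (np.int64(144), np.int64(312), np.int64(17), np.int64(384), np.int64(37)), (np.int64(147), np.int64(312), np.int64(17), np.int64(380), np.int64(32)), (np.int64(150), np.int64(312), np.int64(16), np.int64(375), np.int64(29)), (np.int64(138), np.int64(316), np.int64(10), np.int64(393), np.int64(45)), (np.int64(141), np.int64(316), np.int64(9), np.int64(388), np.int64(43)), (np.int64(144), np.int64(316), np.int64(9), np.int64(383), np.int64(40)), (np.int64(147), np.int64(316), np.int64(9), np.int64(383), np.int64(20)), (np.int64(150), np.int64(316), np.int64(9), np.int64(378), np.int64(19)), (np.int64(135), np.int64(320), np.int64(3), np.int64(399), np.int64(44)), (np.int64(138), np.int64(320), np.int64(2), np.int64(392), np.int64(48)), (np.int64(141), np.int64(320), np.in
[... 2576 characters left out ...]
(165)), (np.int64(23), np.int64(372), np.int64(23)), (np.int64(28), np.int64(374), np.int64(22)), (np.int64(32), np.int64(391), np.int64(11))]
207 [(np.int64(24), np.int64(188), np.int64(148)), (np.int64(33), np.int64(182), np.int64(152)), (np.int64(42), np.int64(166), np.int64(163)), (np.int64(23), np.int64(371), np.int64(17)), (np.int64(28), np.int64(373), np.int64(16)), (np.int64(33), np.int64(384), np.int64(9))]
209 [(np.int64(25), np.int64(178), np.int64(148)), (np.int64(34), np.int64(170), np.int64(154)), (np.int64(42), np.int64(166), np.int64(158)), (np.int64(51), np.int64(157), np.int64(165)), (np.int64(55), np.int64(157), np.int64(164)), (np.int64(58), np.int64(178), np.int64(150))]
```

View pics/end3.png

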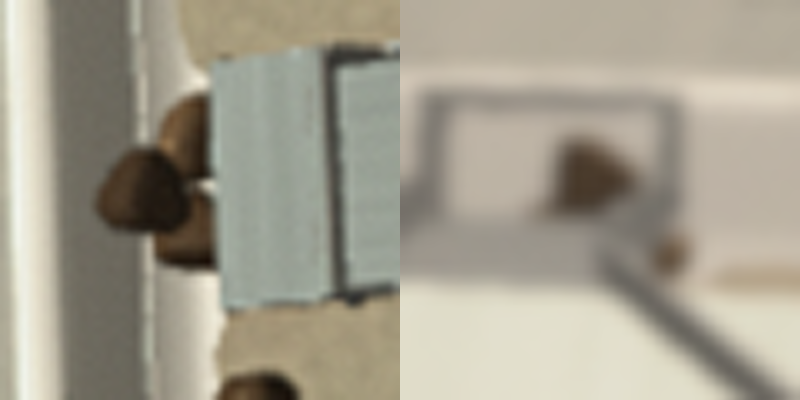

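Left, the tray clods: A (185,140), B (190,230), C stacked at (145,190) and D (258,385). Right, the view through the hood is free, so nothing is stuck. The fifth clod should lie under the chute, and a comparison with the first image will rule out other places.

```bash
python3 - <<'E'
from h import *
for n in("top","scene"):
    a=cv2.imread(f"pics/{n}0.png"); b=cap(n)["image"]
    d=(cv2.absdiff(a,b).max(2)>30).astype(np.uint8); d=cv2.morphologyEx(d,cv2.MORPH_OPEN,np.ones((3,3)))
    k,l,s,ce=cv2.connectedComponentsWithStats(d)
    for i in range(1,k):
        if s[i,4]>15: print(n,ce[i].round(),s[i,4],a[l==i].mean(0).round(),b[l==i].mean(0).round())
s=cap("scene"); S=cloud(s)
# free view through the hood: table-frame points per pixel column
for v in(194,197,200): print(v,[(u,*(Tb(S[v,u])[[0,1,2]]*1000).round().astype(int).tolist()) for u in range(283,306,3)])
print(manip.state()["gripper_width"],manip.state()["contact_force"])
E
```

```text
top [321. 268.] 182 [50. 64. 74.] [197. 217. 216.]
top [419. 299.] 615 [ 57.  77. 107.] [79. 89. 96.]
top [312. 299.] 186 [ 63.  84. 100.] [194. 215. 213.]
top [191. 313.] 828 [38. 46. 52.] [147. 159. 151.]
top [145. 318.] 322 [154. 170. 175.] [43. 57. 70.]
top [317. 325.] 198 [58. 77. 90.] [196. 216. 213.]
top [158. 352.] 163 [185. 206. 213.] [47. 63. 76.]
scene [ 32. 145.] 24 [137. 156. 160.] [116. 129. 122.]
scene [290. 197.] 256 [54. 62. 70.] [142. 154. 162.]
scene [301. 198.] 22 [102. 121. 137.] [64. 78. 91.]
scene [306. 206.] 19 [167. 181. 191.] [ 98. 113. 127.]
scene [260. 235.] 117 [ 86. 103. 116.] [189. 208. 212.]
scene [280. 234.] 114 [ 88. 108. 123.] [188. 207. 212.]
scene [302. 240.] 122 [ 86. 101. 112.] [191. 211. 215.]
scene [258. 273.] 447 [111. 128. 149.] [59. 63. 68.]
scene [ 66. 357.] 595 [102. 112. 118.] [73. 83. 89.]
scene [ 39. 379.] 420 [130. 145. 152.] [45. 59. 68.]
scene [ 19. 381.] 53 [133. 150. 159.] [80. 88. 92.]
scene [ 67. 398.] 48 [72. 77. 80.] [132. 148. 157.]
scene [ 55. 421.] 215 [38. 38. 40.] [ 72.  87. 117.]
194 [(283, -32, 335, 84), (286, -35, 402, 39), (289, -26, 401, 40), (292, -18, 407, 36), (295, -7, 389, 49), (298, 1, 391, 47), (301, 7, 410, 35), (304, 17, 405, 39)]
197 [(283, -31, 325, 81), (286, -36, 407, 25), (289, -26, 399, 31), (292, -18, 402, 29), (295, -6, 379, 45), (298, 3, 380, 45), (301, 11, 380, 45), (304, 17, 404, 29)]
200 [(283, -31, 324, 72), (286, -36, 399, 20), (289, -27, 400, 19), (292, -18, 397, 22), (295, -6, 374, 38), (298, 2, 380, 34), (301, 34, 216, 149), (304, 34, 271, 112)]
0.013865268851003185 [ 0.42442892 -0.36418405  0.70275408]
```

```bash
python3 - <<'E'
from h import *
s=cap("scene"); S=cloud(s); t=manip.state()["tool_pos"]; print(t)
h=cv2.cvtColor(s["image"],cv2.COLOR_BGR2HSV)
near=np.linalg.norm(S-t,axis=2)<.06
print("near TCP",near.sum(),"median BGR",np.median(s["image"][near],0),"brown",(near&(h[...,1]>75)&(h[...,0]<25)&(h[...,2]>40)).sum())
low=near&(S[...,2]<t[2]+.03); print("tips",low.sum(),s["image"][low].mean(0),S[low].min(0),S[low].max(0))
r=S[370:392:5,28:54:4]; print(r[...,2].round(3)); print(s["image"][370:392:5,28:54:4].tolist())
E
```

```text
[ 0.27780114 -0.61502565  0.23875728]
near TCP 61 median BGR [53. 57. 59.] brown 1
tips 61 [55.55737705 60.1147541  63.27868852] [ 0.27799984 -0.62747062  0.23934348] [ 0.29560777 -0.59494574  0.26747319]
[[0.344 0.341 0.34  0.327 0.329 0.33  0.349]
 [0.336 0.334 0.329 0.33  0.328 0.332 0.349]
 [0.338 0.333 0.328 0.327 0.328 0.347 0.347]
 [0.332 0.324 0.323 0.322 0.319 0.349 0.348]
 [0.347 0.349 0.348 0.346 0.346 0.348 0.349]]
[[[35, 34, 33], [35, 42, 49], [37, 36, 37], [40, 39, 37], [44, 42, 42], [46, 44, 43], [48, 46, 45]], [[46, 84, 106], [50, 120, 158], [47, 48, 49], [47, 44, 43], [47, 45, 44], [48, 46, 45], [48, 46, 45]], [[51, 114, 148], [45, 103, 135], [47, 46, 46], [45, 44, 44], [46, 44, 43], [45, 44, 43], [48, 46, 45]], [[45, 103, 134], [37, 65, 82], [34, 32, 31], [35, 34, 33], [37, 35, 34], [45, 44, 43], [47, 46, 44]], [[54, 59, 65], [46, 48, 49], [47, 45, 44], [46, 45, 44], [47, 45, 44], [47, 45, 44], [46, 44, 43]]]
```

Nothing is held by the gripper, on the table, in the chute or on the bench, so the fifth clod can only be in the tray under the chute.

```bash
python3 -c "
from h import *
print(order.close_job())"
```

```text
the job is handed in; nothing more can be done
None
```

I handed the job in at about 28 s of the 61 s limit, and no verdict came back: the loupe stands upright on the prints, four clods are visible in the tray, and the fifth I only inferred to be in the tray hidden under the chute, because it showed up nowhere else.

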